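Put the paint bench's four containers back on their own trivets

TASK

The four containers on the paint bench have been put back on each other's trivets. Move each to the middle of its own: the tall bottle on the round trivet, the metal tin on the oblong one, the squat jar on the triangular one and the small corked pot on the square one. To make room, put one aside for a while on the empty six-sided trivet, as often as needed; keep the containers upright and set them down, do not drop or tip them.

Things in the scene. Friction and masses are not known exactly. Their poses are not given: they have to be found in the camera images.
- bottle: Amber glass bottle with a black screw cap, loose, by far the tallest thing: round body 64 mm in diameter, 111 mm high in all; grasp the body, which is straight from 4 to 70 mm above its foot, with a shoulder and neck above. About 0.2 kg. Origin: centre of its underside; z up along its axis. Starts upright on the trivet of another thing.
- tin: Oblong bare-metal tin with a small black round cap set off-centre on its top, loose: body 44 mm (its x) by 64 mm (its y), the seams 46 x 66 mm; body 78 mm high, 94 mm with the cap; grasp the body across x. About 0.2 kg. Origin: centre of its underside; z up along its axis. Starts upright on the trivet of another thing.
- jar: Squat round glass jar with a wide flat screw lid, loose: 50 mm in diameter from foot to lid, 52 mm high. About 0.1 kg. Origin: centre of its underside; z up along its axis. Starts upright on the trivet of another thing.
- pot: Small white porcelain pot with a narrow cork in its neck, loose: round belly 42 mm in diameter, narrowing above about 25 mm, 46 mm high with the cork; grasp the belly. About 0.1 kg. Origin: centre of its underside; z up along its axis. Starts upright on the trivet of another thing.
- trivet_round: White glazed trivet, round, 96 mm in diameter, 8 mm thick with a cork inlay flush with its flat top, fixed to the bench. Origin: centre of its underside, on the bench top (its top face is 8 mm above); z up. The bottle's place.
- trivet_oblong: White glazed trivet, oblong, 78 mm (its x) by 126 mm (its y), 8 mm thick with a cork inlay flush with its flat top, fixed to the bench. Origin: centre of its underside, on the bench top (its top face is 8 mm above); z up. The tin's place.
- trivet_triangle: White glazed trivet, a triangle with equal sides, 132 mm a side (the middle is 38 mm from each side), 8 mm thick with a cork inlay flush with its flat top, fixed to the bench. Origin: centre of its underside, on the bench top (its top face is 8 mm above); z up. The jar's place.
- trivet_square: White glazed trivet, square, 92 mm a side, 8 mm thick with a cork inlay flush with its flat top, fixed to the bench. Origin: centre of its underside, on the bench top (its top face is 8 mm above); z up. The pot's place.
- trivet_hexagon: White glazed trivet, six-sided, 104 mm over the corners, 8 mm thick with a cork inlay flush with its flat top, fixed to the bench. Origin: centre of its underside, on the bench top (its top face is 8 mm above); z up. Nobody's place, empty at the start. Trivets, a stuck-down tape roll (24 mm high) and eraser (15 mm) lie 110 mm or more apart.
Things that resemble listed ones, but are neither listed nor needed, are in the scene too. Leave any pink look-alike of the bottle alone. Leave any pink look-alike of the jar alone.

How it is judged:
By the outcome, as a careful person would: the job done as asked, in the order asked, and still so for the second after the job is handed in, with the robot touching nothing.
It also fails if it takes over 136 s, if anything falls off the work surface, if the arm or the gripper's body presses on something with over 40 N, if the wrist force passes 120 N, or if a joint passes its speed limit or range.

ROBOT

A 7-joint arm with a two-finger parallel gripper is mounted at the origin on a cart in front of the work surface, level with it; the furniture and walls round the work are solid. World frame = base frame: x ahead of the robot, y to its left, z up, the work surface at z = 0. Lengths are in m, angles in rad, forces in N, time in s.
With the tool pointing down it reaches from about 0.4 to 0.85 m from the base axis. Payload 10.4 kg.
Tool frame: the origin (TCP) lies at the very end of the fingers, on their centre line; the grasp point (between the pads) lies 19 mm behind it; z points along the fingers, y is the line along which they close (so a half turn about z gives the same grasp; the last joint's range is limited). The gripper opens to 85 mm and grips with 20 to 120 N. Pads are 22 mm wide; open, the fingers measure 114 mm over their backs; the gripper's body (76 mm by 85 mm) begins 54 mm behind the grasp point. The pads swing forward as they close: fully open they stand 13 mm farther back than shut.
Start: joints at [-1.23, 0.332, -0.065, 1.46, 0.022, 1.35, -0.088], TCP at [0.222, 0.584, 0.231] pointing down, gripper open.
Joint ranges: [-2.6, 2.6], [-0.5, 2.12], [-1.47, 1.34], [0.16, 2.42], [-1.27, 4.41], [0.06, 2.06], [-2.6, 2.6]. Speed limits (rad/s): [2.22, 2.22, 2.79, 2.79, 3.14, 3.14, 3.14].

INTERFACE

Orientations are given as a unit quaternion [x, y, z, w].
In Python, from workcell import manip, optics gives the robot as it stands.
- The arm moves only by the tool jog_arm, never from a script. Its arguments are lists of equal length, an entry for each row: "dr": the turn, a rotation vector about the tool's x, y, z normalised to -1 to 1, where 1 is 4 degrees, a list of three; "translation": the shift along the tool's x, y, z normalised to -1 to 1, where 1 is 0.025 m, a list of three; "jaw": the opening, from 0 (shut) to 1 (fully open). A call has 1 to 10 rows; each row shifts and turns the commanded pose from where the row before left it, along the tool's axes as they then stand; what a row does not reach is not made up. A row lasts 1/10 s, in which the tool goes at most 50 mm and 8.59 degrees, less where a joint would pass 70% of its speed; a pose out of reach is approached as far as the arm can. A call with a number of a shift or a turn outside -1 to 1 is refused whole. A call with a gripper value outside its range is refused whole. The fingers move at their own pace and stop on an object; "squeeze" is the grip in N (left out, the last holds). Time passes only in rows, so rows that do not move let the fingers close. It gives the time, the measured TCP pose, the force, the opening and the grip force at its end, in the units of the state.
- manip.get_obs(): the state, without advancing time (a new reading comes with each control period).
- optics.camera(name): name is "side" or "top"; returns a dict with "color" (400x640x3 uint8, red, green, blue), "mtx" (3x3 intrinsics, pixels), "R" (3x3) and "t" (3): a world point X has camera coordinates R X + t. Camera axes: x right, y down, z forward; pixel columns grow to the right and rows downward; lengths in m; the calibration is good to about 2 mm. A picture is of the moment at which its call begins. There is no depth.
- manip.hand_in(): hands the job in; it is judged then, once.
The state is a dict: "clock": time; "joint_pos": joint angles; "joint_velocities": joint speeds; "tau": joint torques, N m; "position": TCP position; "ee_rot": TCP orientation; "ft_force": force on the tool from outside, world axes, zero at the start; "torque": the same for the moment, N m; "grip_width": opening from 0.0 (shut) to 1.0 (fully open); "grasp_force": force on a finger pad.
Only numpy, scipy, OpenCV 4.12 (cv2) and the standard library are available. Lean on these libraries where they do the work, as an engineer would, in place of code of your own. Each camera call takes 0.05 s, during which the arm holds its last target. There are 200 camera calls.

## Working session

There is one attempt and no reset: what is moved stays moved. The work goes in short steps, Python scripts to look and compute and a tool call to move; the robot and the scene stay as the last step left them, time stands still between calls to the robot, and variables do not carry over. Pictures are saved under pics/ and viewed, at most 14 in all, crops included, and the job is handed in when it is done.

Besides the shell and the picture viewer there is one more tool, called after "Emit:" as name(argument=value, ...) on one line, values as JSON. jog_arm: Moves the arm, as the interface text tells. Scaled input: -1 to 1 covers 0.025 m each way for a shift and 4 degrees each way for a turn. Its arguments: {"type":"object","properties":{"dr":{"type":"array","items":{"type":"array","items":{"type":"number"}}},"translation":{"type":"array","items":{"type":"array","items":{"type":"number"}}},"jaw":{"type":"array","items":{"type":"number"}},"squeeze":{"type":"number"}},"required":["dr","translation","jaw"]}

```bash
mkdir -p pics; python3 - <<'E'
from workcell import manip, optics
import cv2,pickle,numpy as np
for n in ("top","side"):
    c=optics.camera(n); cv2.imwrite(f"pics/{n}0.png",c["color"][:,:,::-1]); pickle.dump(c,open(f"{n}0.pkl","wb"))
    print(n,c["mtx"].round(1).tolist(),c["R"].round(3).tolist(),c["t"].round(3).tolist())
o=manip.get_obs(); print({k:np.round(o[k],3).tolist() for k in o})
E
```

```text
top [[414.9, 0.0, 321.7], [0.0, 414.9, 193.9], [0.0, 0.0, 1.0]] [[0.031, -0.999, -0.019], [-0.991, -0.028, -0.129], [0.128, 0.023, -0.991]] [-0.053, 0.55, 1.125]
side [[514.3, 0.0, 310.2], [0.0, 514.3, 197.4], [0.0, 0.0, 1.0]] [[0.977, -0.212, 0.01], [-0.102, -0.51, -0.854], [0.186, 0.834, -0.52]] [-0.545, 0.042, 1.769]
{'clock': 0.1, 'joint_pos': [-1.23, 0.333, -0.065, 1.461, 0.022, 1.35, -0.089], 'joint_velocities': [-0.0, -0.0, -0.001, -0.004, -0.001, -0.0, 0.001], 'tau': [0.001, -62.674, 0.049, -39.243, 0.016, 0.007, -0.0], 'position': [0.222, 0.584, 0.231], 'ee_rot': [0.181, 0.984, -0.001, -0.0], 'ft_force': [0.023, -0.05, 0.302], 'torque': [-0.001, -0.004, 0.02], 'grasp_force': 0.0, 'grip_width': 0.999}
```

View pics/top0.png

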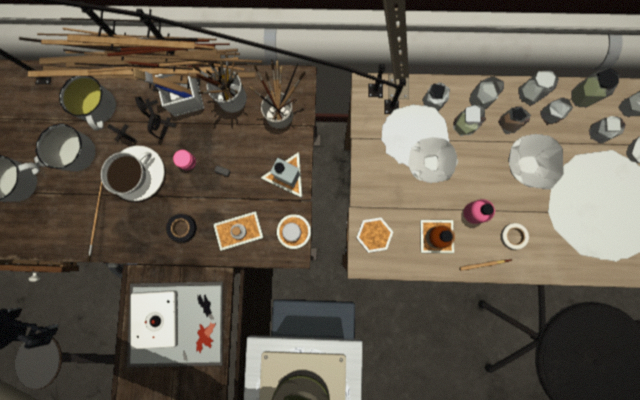

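View pics/side0.png

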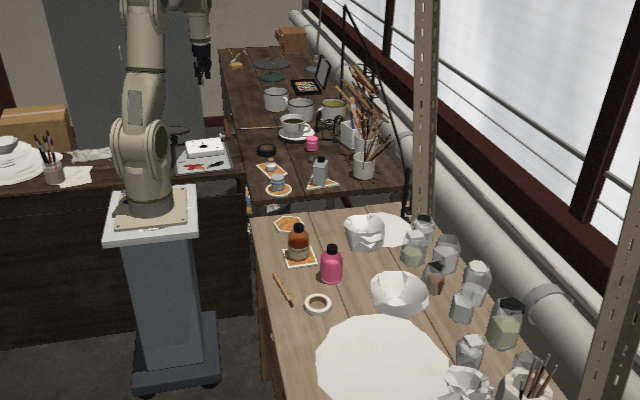

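```bash
python3 - <<'E'
import cv2,pickle,numpy as np
t=pickle.load(open("top0.pkl","rb"))["color"][:,:,::-1];s=pickle.load(open("side0.pkl","rb"))["color"][:,:,::-1]
r=lambda im,f:cv2.resize(im,None,fx=f,fy=f,interpolation=cv2.INTER_CUBIC)
a=np.vstack([r(t[145:265,205:325],5)]); b=r(t[195:275,345:535],4)
cv2.imwrite("pics/c1.png",a); 
d=r(s[150:290,235:355],5)[:, :400] if 0 else r(s[145:265,245:365],4)
b=np.vstack([b,np.zeros((10,760,3),np.uint8)])
cv2.imwrite("pics/c2.png",b)
E
```

```text
(no output)
```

View pics/c1.png

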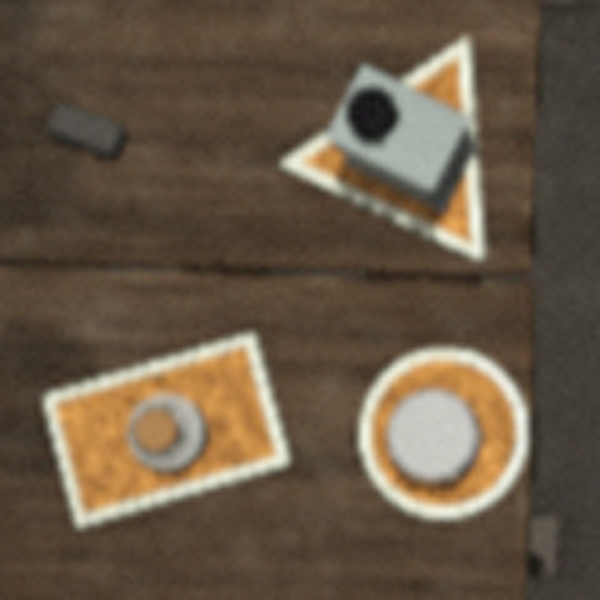

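View pics/c2.png

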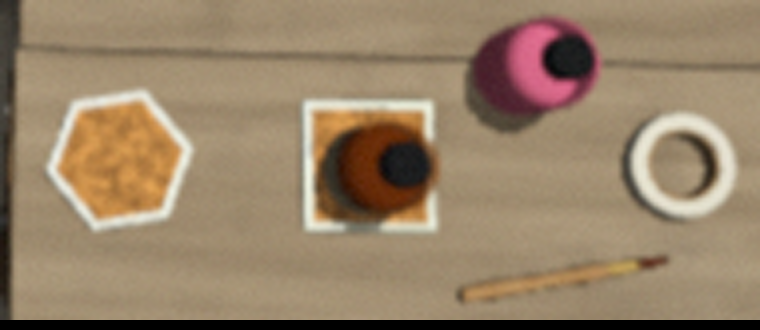

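```bash
cat > h.py <<'E'
import cv2,pickle,numpy as np
def ray(c,uv,z):
    uv=np.atleast_2d(np.asarray(uv,float)); K,R,t=c["mtx"],c["R"],c["t"]
    d=(R.T@np.linalg.inv(K)@np.c_[uv,np.ones(len(uv))].T).T; o=-R.T@t
    return (o+d*((z-o[2])/d[:,2])[:,None])[:,:2]
def proj(c,X):
    p=c["mtx"]@(c["R"]@np.asarray(X,float)+c["t"]); return p[:2]/p[2]
def crop(c,x0,y0,x1,y1,f=8):
    return cv2.resize(c["color"][y0:y1,x0:x1],None,fx=f,fy=f,interpolation=cv2.INTER_CUBIC).astype(int)
def blobs(mask,x0,y0,f=8,n=3):
    cs,_=cv2.findContours(mask.astype(np.uint8),cv2.RETR_EXTERNAL,cv2.CHAIN_APPROX_NONE)
    cs=sorted(cs,key=cv2.contourArea,reverse=True)[:n]
    return [(k[:,0,:]+.5)/f-.5+[x0,y0] for k in cs]
E
python3 - <<'E'
from h import *
c=pickle.load(open("top0.pkl","rb"))
def hull(box,th):
    im=crop(c,*box); m=(im.min(2)>th)
    b=blobs(m,*box[:2])[0]
    return ray(c,cv2.convexHull(b.astype(np.float32))[:,0],.008).astype(np.float32)
H={}
for n,box,th in [("oblong",(208,205,268,256),165),("round",(272,208,315,254),165),("tri",(256,148,308,202),165),("hex",(352,212,397,258),195),("square",(414,214,460,258),195)]:
    h=hull(box,th); 
    M=cv2.moments(h); ctr=(M["m10"]/M["m00"],M["m01"]/M["m00"])
    print(n,"centroid",np.round(ctr,4),"minrect",cv2.minAreaRect(h),"circ",cv2.minEnclosingCircle(h))
    if n=="tri":
        t=cv2.minEnclosingTriangle(h)[1][:,0]; print(" tri",t.round(4).tolist(),t.mean(0),[float(np.linalg.norm(t[i]-t[i-1])) for i in range(3)])
def cc(name,box,f,z):
    im=crop(c,*box); b=blobs(f(im),*box[:2])[0]; w=ray(c,b,z).astype(np.float32)
    M=cv2.moments(w); print(name,M["m10"]/M["m00"],M["m01"]/M["m00"],cv2.minEnclosingCircle(w),cv2.minAreaRect(w))
cc("cap",(438,226,458,248),lambda i:i.max(2)<60,.119)
sat=lambda i:i.max(2)-i.min(2)
cc("jar",(279,218,306,246),lambda i:(i.min(2)>115)&(sat(i)<40),.060)
cc("cork",(228,222,250,242),lambda i:(sat(i)>40)&(sat(i)<105)&(abs(i[:,:,0]-180)<50),.054)
cc("pot",(228,222,250,242),lambda i:(sat(i)<45)|(((np.indices(i.shape[:2])-80)**2).sum(0)<0),.033)
cc("tin",(268,156,302,190),lambda i:(sat(i)<25)&(i[:,:,1]>=i[:,:,0])&(i.min(2)>100),.086)
for q in [(365,65),(470,130),(435,195),(328,137)]: print(ray(c,np.array(q)/5-.4+[205,145],.086))
print("pink",ray(c,np.array((568,57))/4-.4+[345,195],.111))
E
```

```text
oblong centroid [0.4435 0.1989] minrect ((0.4435548484325409, 0.19884663820266724), (0.07775246351957321, 0.12530377507209778), 18.46219825744629) circ ((0.44301655888557434, 0.19865116477012634), 0.0716094896197319)
round centroid [0.4462 0.0408] minrect ((0.4459351897239685, 0.04108510911464691), (0.09421331435441971, 0.09433671832084656), 1.7549846172332764) circ ((0.4463198781013489, 0.0406903475522995), 0.048104990273714066)
tri centroid [0.6284 0.0569] minrect ((0.6338938474655151, 0.05382012575864792), (0.04634259641170502, 0.08379736542701721), 64.91889190673828) circ ((0.6329801678657532, 0.05620468780398369), 0.043838981539011)
 tri [[0.5753999948501587, 0.026399999856948853], [0.6039000153541565, 0.08919999748468399], [0.7077000141143799, 0.03779999911785126]] [0.62901634 0.05113739] [0.1327568143606186, 0.06901228427886963, 0.1158287450671196]
hex centroid [ 0.4437 -0.1886] minrect ((0.44381341338157654, -0.18875376880168915), (0.08982831239700317, 0.10080084949731827), 10.894306182861328) circ ((0.4433683156967163, -0.18865860998630524), 0.0509837381541729)
square centro
[... 729 characters left out ...]
7205), 0.03235194459557533) ((0.43672218918800354, 0.1862778216600418), (0.05493612214922905, 0.04948560148477554), 19.737159729003906)
pot 0.43919061023639766 0.18844455307555902 ((0.4406265318393707, 0.1921549141407013), 0.02214980311691761) ((0.44024428725242615, 0.19218039512634277), (0.04328123480081558, 0.04085829108953476), 66.33647155761719)
tin 0.6073081144190399 0.0638612361295457 ((0.61708664894104, 0.06534495204687119), 0.0489761121571064) ((0.6182501316070557, 0.059543658047914505), (0.07928641885519028, 0.07803180068731308), 68.49073028564453)
[[0.6402017  0.08424599]]
[[0.60600512 0.02597518]]
[[0.57007303 0.04344106]]
[[0.60009632 0.10248259]]
pink [[ 0.51436056 -0.4651864 ]]
```

```bash
python3 - <<'E'
from h import *
c=pickle.load(open("top0.pkl","rb")); s=pickle.load(open("side0.pkl","rb"))
a=lambda p:np.array(p)/5-.4+[205,145]
b=lambda p:np.array(p)/4-.375+[345,195]
T=ray(c,a([(469,35),(281,163),(487,262)]),.008);print("tri",T.round(4).tolist(),T.mean(0),[np.linalg.norm(T[i]-T[i-1]).round(4) for i in range(3)])
S=ray(c,b([(302,99),(435,99),(438,232),(303,231)]),.008);print("sq",S.round(4).tolist(),S.mean(0),[np.linalg.norm(S[i]-S[i-1]).round(4) for i in range(4)])
print("cork",ray(c,a((155,430)),.054),"belly",ray(c,a((167,433)),.028))
for n,X in dict(bottlecap=(.4416,-.357,.119),jar=(.4426,.0421,.060),pot=(.4385,.1935,.054),tin=(.604,.064,.086),sq=(.446,-.344,.008)).items(): print(n,proj(s,X).round(1))
im=cv2.resize(s["color"][150:275,250:350],None,fx=6,fy=6,interpolation=cv2.INTER_CUBIC)[:,:,::-1]
im=cv2.resize(im,(480,600)); cv2.imwrite("pics/c3.png",im)
E
```

```text
tri [[0.6764, 0.035], [0.5982, 0.1407], [0.5441, 0.0197]] [0.60622651 0.06512646] [np.float64(0.1333), np.float64(0.1315), np.float64(0.1326)]
sq [[0.4898, -0.3167], [0.4926, -0.4101], [0.3997, -0.4112], [0.3975, -0.3174]] [ 0.44489852 -0.36387545] [np.float64(0.0924), np.float64(0.0934), np.float64(0.0929), np.float64(0.0938)]
cork [[0.4410574  0.19436244]] belly [[0.44048365 0.19346497]]
bottlecap [297.7 224.1]
jar [276.8 176.4]
pot [269.6 159.2]
tin [319.2 163.2]
sq [298.4 251.8]
```

View pics/c3.png

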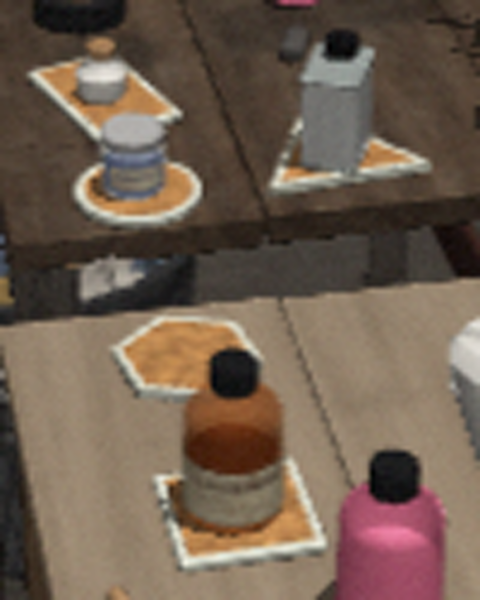

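The views agree within 1.3 px: the pot is at (.441,.194), the jar at (.443,.042), the tin at (.604,.064) and the bottle at (.442,-.357). The hexagon is empty. I'll turn the tool first so its y axis lies along world x.

Emit:
jog_arm(dr=[[0, 0, 1], [0, 0, 1], [0, 0, 1], [0, 0, 1], [0, 0, 1], [0, 0, 1], [0, 0, 1], [0, 0, 1], [0, 0, 1]], translation=[[0, 0, 0], [0, 0, 0], [0, 0, 0], [0, 0, 0], [0, 0, 0], [0, 0, 0], [0, 0, 0], [0, 0, 0], [0, 0, 0]], jaw=[1, 1, 1, 1, 1, 1, 1, 1, 1], squeeze=30)

```text
clock: 1.0
position: [0.2223, 0.5839, 0.2308]
ee_rot: [0.477, 0.879, -0.0, 0.0]
ft_force: [-0.2, 0.8, -0.1]
grip_width: 1.004
grasp_force: 0.0
```

Emit:
jog_arm(dr=[[0, 0, 1], [0, 0, 1], [0, 0, 1], [0, 0, 1], [0, 0, 1], [0, 0, 1], [0, 0, 1], [0, 0, 1], [0, 0, 0.3], [0, 0, 0]], translation=[[0, 0, 0], [0, 0, 0], [0, 0, 0], [0, 0, 0], [0, 0, 0], [0, 0, 0], [0, 0, 0], [0, 0, 0], [0, 0, 0], [0, 0, 0]], jaw=[1, 1, 1, 1, 1, 1, 1, 1, 1, 1])

```text
clock: 2.0
position: [0.2223, 0.584, 0.231]
ee_rot: [0.707, 0.707, -0.0, 0.0]
ft_force: [-0.4, 0.1, 0.6]
grip_width: 1.001
grasp_force: 0.0
```

Emit:
jog_arm(dr=[[0, 0, 0], [0, 0, 0], [0, 0, 0], [0, 0, 0], [0, 0, 0], [0, 0, 0], [0, 0, 0], [0, 0, 0]], translation=[[-0.975, 0.547, 0], [-0.975, 0.547, 0], [-0.975, 0.547, 0], [-0.975, 0.547, 0], [-0.975, 0.547, 0], [-0.975, 0.547, 0], [-0.975, 0.547, 0], [-0.975, 0.547, 0]], jaw=[1, 1, 1, 1, 1, 1, 1, 1])

```text
clock: 2.8
position: [0.3321, 0.3879, 0.2313]
ee_rot: [0.707, 0.707, 0.0, -0.0]
ft_force: [-0.2, 1.2, -1.2]
grip_width: 1.001
grasp_force: 0.0
```

Emit:
jog_arm(dr=[[0, 0, 0], [0, 0, 0], [0, 0, 0], [0, 0, 0], [0, 0, 0], [0, 0, 0], [0, 0, 0], [0, 0, 0], [0, 0, 0]], translation=[[-0.975, 0.547, 0], [-0.975, 0.547, 0], [-0.975, 0.547, 0], [-0.975, 0.547, 0], [-0.975, 0.547, 0], [-0.975, 0.547, 0], [-0.975, 0.547, 0], [-0.975, 0.547, 0], [0, 0, 0]], jaw=[1, 1, 1, 1, 1, 1, 1, 1, 1])

```text
clock: 3.7
position: [0.4426, 0.1903, 0.2315]
ee_rot: [0.709, 0.705, 0.0, 0.0]
ft_force: [-0.5, -0.1, 0.3]
grip_width: 0.997
grasp_force: 0.0
```

Emit:
jog_arm(dr=[[0, 0, 0], [0, 0, 0], [0, 0, 0], [0, 0, 0], [0, 0, 0], [0, 0, 0]], translation=[[0, 0, 1], [0, 0, 1], [0, 0, 1], [0, 0, 1], [0, 0, 0.8], [0, 0, 0]], jaw=[1, 1, 1, 1, 1, 1])

```text
clock: 4.3
position: [0.4391, 0.1936, 0.1091]
ee_rot: [0.707, 0.707, -0.002, -0.0]
ft_force: [-0.7, 0.6, 1.3]
grip_width: 0.994
grasp_force: 0.0
```

Emit:
jog_arm(dr=[[0, 0, 0], [0, 0, 0], [0, 0, 0], [0, 0, 0], [0, 0, 0], [0, 0, 0], [0, 0, 0], [0, 0, 0]], translation=[[0, 0, 0], [0, 0, 0.8], [0, 0, 0.8], [0, 0, 0.8], [0, 0, 0.8], [0, 0, 0.7], [0, 0, 0], [0, 0, 0]], jaw=[1, 1, 1, 1, 1, 1, 1, 1])

```text
clock: 5.1
position: [0.4416, 0.1945, 0.015]
ee_rot: [0.707, 0.707, 0.001, 0.0]
ft_force: [0.3, -0.1, 0.8]
grip_width: 1.005
grasp_force: 0.0
```

Emit:
jog_arm(dr=[[0, 0, 0], [0, 0, 0], [0, 0, 0], [0, 0, 0], [0, 0, 0], [0, 0, 0], [0, 0, 0], [0, 0, 0], [0, 0, 0], [0, 0, 0]], translation=[[0, 0, 0.12], [0, 0, 0], [0, 0, 0], [0, 0, 0], [0, 0, 0], [0, 0, 0], [0, 0, 0], [0, 0, 0], [0, 0, 0], [0, 0, 0]], jaw=[1, 0.7, 0.6, 0.5, 0.4, 0.4, 0.3, 0.3, 0.3, 0.3], squeeze=30)

```text
clock: 6.1
position: [0.441, 0.1941, 0.0113]
ee_rot: [0.707, 0.707, 0.0, -0.0]
ft_force: [-2.7, -0.5, 6.8]
grip_width: 0.464
grasp_force: 29.5
```

Emit:
jog_arm(dr=[[0, 0, 0], [0, 0, 0], [0, 0, 0], [0, 0, 0], [0, 0, 0], [0, 0, 0], [0, 0, 0], [0, 0, 0], [0, 0, 0], [0, 0, 0]], translation=[[0, 0, -0.2], [0, 0, -0.6], [0, 0, -0.8], [0, 0, -0.9], [0, 0, -0.9], [0, 0, -0.9], [0, 0, -0.9], [0, 0, -0.2], [0, 0, 0], [0, 0, 0]], jaw=[0.3, 0.3, 0.3, 0.3, 0.3, 0.3, 0.3, 0.3, 0.3, 0.3])

```text
clock: 7.1
position: [0.4404, 0.1937, 0.1448]
ee_rot: [0.707, 0.707, -0.001, -0.0]
ft_force: [0.2, 0.1, -1.8]
grip_width: 0.46
grasp_force: 30.5
```

```bash
python3 - <<'E'
from workcell import manip, optics
import cv2,numpy as np
a=optics.camera("side")["color"][100:280,200:380]
cv2.imwrite("pics/s1.png",cv2.resize(a,(540,540),interpolation=cv2.INTER_CUBIC)[:,:,::-1])
o=manip.get_obs();print(o["position"],o["joint_pos"],o["grip_width"],o["grasp_force"],o["ft_force"])
E
```

```text
[0.44024195 0.19359465 0.1446285 ] [-0.91884093  0.07984516  0.430574    1.96045594 -0.03689157  1.11064104
 -0.47381944] 0.46331311089334454 30.50884117372334 [-0.26896189  0.40335141 -0.61709409]
```

View pics/s1.png

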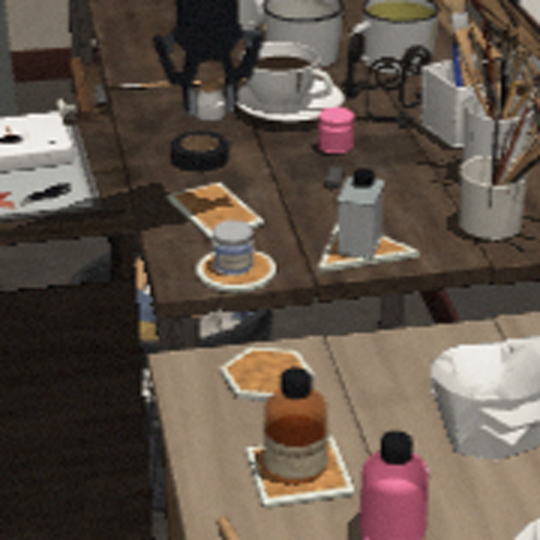

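The pot is held upright. Next it goes to the hexagon.

Emit:
jog_arm(dr=[[0, 0, 0], [0, 0, 0], [0, 0, 0], [0, 0, 0], [0, 0, 0], [0, 0, 0], [0, 0, 0], [0, 0, 0], [0, 0, 0], [0, 0, 0]], translation=[[-0.4, 0, 0], [-0.8, 0, 0], [-0.9, 0, 0], [-0.9, 0, 0], [-0.9, 0, 0], [-0.9, 0, 0], [-0.9, 0, 0], [-0.9, 0, 0], [-0.9, 0, 0], [-0.9, 0, 0]], jaw=[0.3, 0.3, 0.3, 0.3, 0.3, 0.3, 0.3, 0.3, 0.3, 0.3])

```text
clock: 8.15
position: [0.44, -0.0177, 0.1452]
ee_rot: [0.708, 0.707, -0.0, -0.0]
ft_force: [0.4, -0.4, -1.6]
grip_width: 0.464
grasp_force: 30.5
```

Emit:
jog_arm(dr=[[0, 0, 0], [0, 0, 0], [0, 0, 0], [0, 0, 0], [0, 0, 0], [0, 0, 0], [0, 0, 0], [0, 0, 0], [0, 0, 0], [0, 0, 0]], translation=[[-0.9, 0.13, 0], [-0.9, 0, 0], [-0.9, 0, 0], [-0.9, 0, 0], [-0.9, 0, 0], [-0.9, 0, 0], [-0.8, 0, 0], [-0.5, 0, 0], [-0.2, 0, 0], [0, 0, 0]], jaw=[0.3, 0.3, 0.3, 0.3, 0.3, 0.3, 0.3, 0.3, 0.3, 0.3])

```text
clock: 9.15
position: [0.4432, -0.1892, 0.1454]
ee_rot: [0.708, 0.706, -0.0, -0.0]
ft_force: [0.9, 0.7, -0.9]
grip_width: 0.462
grasp_force: 30.5
```

Emit:
jog_arm(dr=[[0, 0, 0], [0, 0, 0], [0, 0, 0], [0, 0, 0], [0, 0, 0], [0, 0, 0], [0, 0, 0], [0, 0, 0]], translation=[[0, 0, 0.5], [0, 0, 0.9], [0, 0, 0.9], [0, 0, 0.9], [0, 0, 0.9], [0, 0, 0.4], [0, 0, 0], [0, 0, 0]], jaw=[0.3, 0.3, 0.3, 0.3, 0.3, 0.3, 0.3, 0.3])

```text
clock: 9.95
position: [0.4441, -0.1885, 0.0336]
ee_rot: [0.707, 0.707, 0.0, 0.0]
ft_force: [-0.6, 0.8, 0.1]
grip_width: 0.463
grasp_force: 30.6
```

Emit:
jog_arm(dr=[[0, 0, 0], [0, 0, 0], [0, 0, 0], [0, 0, 0], [0, 0, 0]], translation=[[0, 0, 0.4], [0, 0, 0.3], [0, 0, 0.1], [0, 0, 0.07], [0, 0, 0]], jaw=[0.3, 0.3, 0.3, 0.3, 0.3])

```text
clock: 10.45
position: [0.4438, -0.1886, 0.0116]
ee_rot: [0.707, 0.707, 0.0, -0.0]
ft_force: [-0.5, 0.1, -0.9]
grip_width: 0.464
grasp_force: 30.6
```

Emit:
jog_arm(dr=[[0, 0, 0], [0, 0, 0], [0, 0, 0], [0, 0, 0], [0, 0, 0], [0, 0, 0], [0, 0, 0], [0, 0, 0]], translation=[[0, 0, 0.04], [0, 0, 0], [0, 0, 0], [0, 0, 0], [0, 0, 0], [0, 0, 0], [0, 0, 0], [0, 0, 0]], jaw=[0.3, 0.3, 0.45, 0.5, 0.6, 0.8, 1, 1])

```text
clock: 11.25
position: [0.4438, -0.1885, 0.0105]
ee_rot: [0.707, 0.707, 0.0, -0.0]
ft_force: [0.5, -0.6, -0.3]
grip_width: 1.0
grasp_force: 0.0
```

Emit:
jog_arm(dr=[[0, 0, 0], [0, 0, 0], [0, 0, 0], [0, 0, 0], [0, 0, 0], [0, 0, 0], [0, 0, 0], [0, 0, 0], [0, 0, 0]], translation=[[0, 0, -0.4], [0, 0, -0.8], [0, 0, -1], [0, 0, -1], [0, 0, -1], [0, 0, -1], [0, 0, -1], [0, 0, -1], [0, 0, -0.4]], jaw=[1, 1, 1, 1, 1, 1, 1, 1, 1])

```text
clock: 12.15
position: [0.4446, -0.1891, 0.2031]
ee_rot: [0.708, 0.707, 0.001, 0.001]
ft_force: [0.8, -0.9, 0.7]
grip_width: 1.0
grasp_force: 0.0
```

Emit:
jog_arm(dr=[[0, 0, 0], [0, 0, 0], [0, 0, 0], [0, 0, 0], [0, 0, 0], [0, 0, 0], [0, 0, 0]], translation=[[0.842, 0.533, 0], [0.842, 0.533, 0], [0.842, 0.533, 0], [0.842, 0.533, 0], [0.842, 0.533, 0], [0.842, 0.533, 0], [0, 0, 0]], jaw=[1, 1, 1, 1, 1, 1, 1])

```text
clock: 12.85
position: [0.5254, -0.0584, 0.2001]
ee_rot: [0.706, 0.709, -0.0, -0.0]
ft_force: [0.7, 0.2, 0.5]
grip_width: 1.0
grasp_force: 0.0
```

```bash
python3 - <<'E'
from workcell import manip, optics
import cv2,numpy as np,pickle
c=optics.camera("top");pickle.dump(c,open("top1.pkl","wb"))
a=c["color"][140:270,200:470]
cv2.imwrite("pics/t1.png",cv2.resize(a,(796,384),interpolation=cv2.INTER_CUBIC)[:,:,::-1])
o=manip.get_obs();print(o["position"],o["joint_pos"],o["grip_width"],o["ft_force"])
E
```

```text
[ 0.52457861 -0.06053658  0.20012378] [-0.65237382  0.1550758   0.7545221   1.79338642 -0.11133978  1.23741349
  0.13466711] 0.9988110482985703 [-0.91783101 -0.51978247  0.76092295]
```

View pics/t1.png

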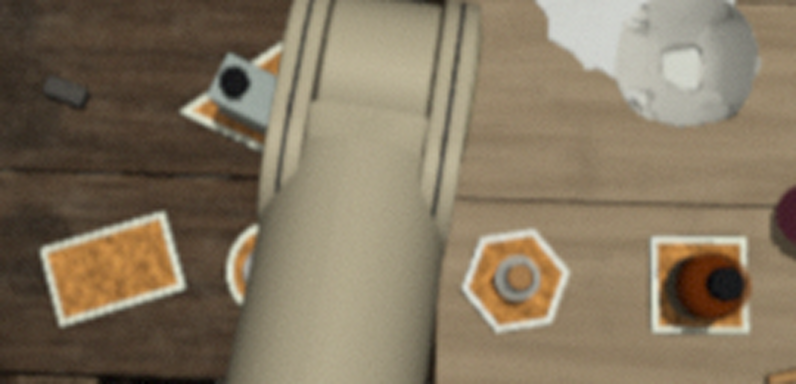

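The pot stands upright and centred on the hexagon. Next is the tin.

Emit:
jog_arm(dr=[[0, 0, 0], [0, 0, 0], [0, 0, 0], [0, 0, 0], [0, 0, 0], [0, 0, 0], [0, 0, 0]], translation=[[0.83, 0.53, 0], [0.83, 0.53, 0], [0.83, 0.53, 0], [0.83, 0.53, 0], [0.83, 0.53, 0], [0.83, 0.53, 0], [0, 0, 0]], jaw=[1, 1, 1, 1, 1, 1, 1])

```text
clock: 13.6
position: [0.6043, 0.0651, 0.1999]
ee_rot: [0.706, 0.708, -0.0, -0.0]
ft_force: [-0.2, 0.3, 0.1]
grip_width: 0.996
grasp_force: 0.0
```

Emit:
jog_arm(dr=[[0, 0, 1], [0, 0, 1], [0, 0, 1], [0, 0, 1], [0, 0, 1], [0, 0, 1], [0, 0, 0.75], [0, 0, 0], [0, 0, 0]], translation=[[0, 0, 0], [0, 0, 0], [0, 0, 0], [0, 0, 0], [0, 0, 0], [0, 0, 0], [0, 0, 0], [0, 0, 0], [0, 0, 0]], jaw=[1, 1, 1, 1, 1, 1, 1, 1, 1])

```text
clock: 14.5
position: [0.6033, 0.0613, 0.2006]
ee_rot: [0.853, 0.522, -0.0, 0.0]
ft_force: [0.1, 0.4, -0.1]
grip_width: 1.004
grasp_force: 0.0
```

```bash
python3 - <<'E'
from workcell import manip, optics
import cv2,numpy as np,pickle
from scipy.spatial.transform import Rotation as R
o=manip.get_obs();print(o["position"],R.from_quat(o["ee_rot"]).as_matrix().round(3),o["joint_pos"].round(2) if hasattr(o["joint_pos"],"round") else o["joint_pos"])
c=optics.camera("side")
cv2.imwrite("pics/s2.png",cv2.resize(c["color"][120:215,250:390],(700,475),interpolation=cv2.INTER_CUBIC)[:,:,::-1])
E
```

```text
[0.60331308 0.06126208 0.20058655] [[ 0.454  0.891 -0.   ]
 [ 0.891 -0.454 -0.   ]
 [-0.     0.    -1.   ]] [-0.78  0.37  0.77  1.59 -0.27  1.29 -0.44]
```

View pics/s2.png

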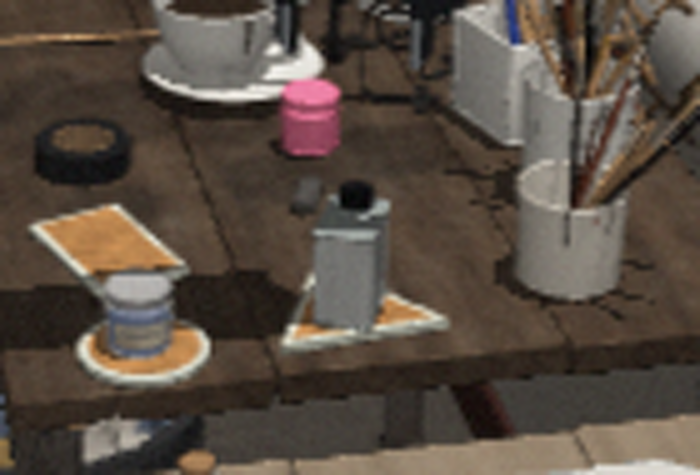

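Emit:
jog_arm(dr=[[0, 0, 0], [0, 0, 0], [0, 0, 0], [0, 0, 0], [0, 0, 0], [0, 0, 0], [0, 0, 0], [0, 0, 0], [0, 0, 0], [0, 0, 0]], translation=[[0.1, 0, 0.6], [0, 0, 0.9], [0, 0, 0.8], [0, 0, 0.8], [0, 0, 0.8], [0, 0, 0.8], [0, 0, 0.8], [0, 0, 0.6], [0, 0, 0.3], [0, 0, 0]], jaw=[1, 1, 1, 1, 1, 1, 1, 1, 1, 1])

```text
clock: 15.55
position: [0.604, 0.0642, 0.0394]
ee_rot: [0.853, 0.522, -0.001, -0.0]
ft_force: [0.1, -0.2, 0.2]
grip_width: 1.0
grasp_force: 0.0
```

Emit:
jog_arm(dr=[[0, 0, 0], [0, 0, 0], [0, 0, 0], [0, 0, 0], [0, 0, 0], [0, 0, 0], [0, 0, 0], [0, 0, 0]], translation=[[0, 0, 0], [0, 0, 0], [0, 0, 0], [0, 0, 0], [0, 0, 0], [0, 0, 0], [0, 0, 0], [0, 0, 0]], jaw=[0.7, 0.65, 0.6, 0.55, 0.5, 0.45, 0.4, 0.35], squeeze=40)

```text
clock: 16.35
position: [0.605, 0.0644, 0.0412]
ee_rot: [0.853, 0.522, 0.0, 0.0]
ft_force: [-0.1, 0.5, 6.5]
grip_width: 0.514
grasp_force: 40.1
```

Emit:
jog_arm(dr=[[0, 0, 0], [0, 0, 0], [0, 0, 0], [0, 0, 0], [0, 0, 0], [0, 0, 0], [0, 0, 0], [0, 0, 0]], translation=[[0, 0, -0.2], [0, 0, -0.5], [0, 0, -0.8], [0, 0, -0.8], [0, 0, -0.8], [0, 0, -0.8], [0, 0, -0.6], [0, 0, -0.3]], jaw=[0.35, 0.35, 0.35, 0.35, 0.35, 0.35, 0.35, 0.35])

```text
clock: 17.15
position: [0.6051, 0.0643, 0.1623]
ee_rot: [0.853, 0.522, 0.001, 0.0]
ft_force: [-0.4, 0.0, -2.4]
grip_width: 0.515
grasp_force: 40.8
```

Emit:
jog_arm(dr=[[0, 0, 0], [0, 0, 0], [0, 0, 0], [0, 0, 0], [0, 0, 0], [0, 0, 0], [0, 0, 0], [0, 0, 0], [0, 0, 0], [0, 0, 0]], translation=[[0.187, -0.818, 0], [0.187, -0.818, 0], [0.187, -0.818, 0], [0.187, -0.818, 0], [0.187, -0.818, 0], [0.187, -0.818, 0], [0.187, -0.818, 0], [0.187, -0.818, 0], [0.187, -0.818, 0], [0.187, -0.818, 0]], jaw=[0.35, 0.35, 0.35, 0.35, 0.35, 0.35, 0.35, 0.35, 0.35, 0.35])

```text
clock: 18.15
position: [0.4427, 0.1992, 0.1603]
ee_rot: [0.853, 0.522, -0.0, -0.0]
ft_force: [-0.8, 0.2, -2.1]
grip_width: 0.51
grasp_force: 41.1
```

Emit:
jog_arm(dr=[[0, 0, -0.948], [0, 0, -0.948], [0, 0, -0.948], [0, 0, -0.948], [0, 0, -0.948], [0, 0, -0.948], [0, 0, 0]], translation=[[0, 0, 0], [0, 0, 0], [0, 0, 0], [0, 0, 0], [0, 0, 0], [0, 0, 0], [0, 0, 0]], jaw=[0.35, 0.35, 0.35, 0.35, 0.35, 0.35, 0.35])

```text
clock: 18.85
position: [0.4435, 0.1987, 0.1603]
ee_rot: [0.733, 0.68, -0.0, -0.0]
ft_force: [-0.5, 0.9, -2.4]
grip_width: 0.516
grasp_force: 41.1
```

Emit:
jog_arm(dr=[[0, 0, -0.948], [0, 0, -0.948], [0, 0, -0.948], [0, 0, -0.948], [0, 0, -0.948], [0, 0, -0.948], [0, 0, 0], [0, 0, 0]], translation=[[0, 0, 0], [0, 0, 0], [0, 0, 0], [0, 0, 0], [0, 0, 0], [0, 0, 0], [0, 0, 0], [0, 0, 0]], jaw=[0.35, 0.35, 0.35, 0.35, 0.35, 0.35, 0.35, 0.35])

```text
clock: 19.65
position: [0.4436, 0.1989, 0.1605]
ee_rot: [0.586, 0.81, -0.0, -0.0]
ft_force: [0.0, -0.2, -2.2]
grip_width: 0.511
grasp_force: 41.1
```

```bash
python3 - <<'E'
from workcell import manip, optics
import cv2,numpy as np,pickle
from scipy.spatial.transform import Rotation as R
o=manip.get_obs();M=R.from_quat(o["ee_rot"]).as_matrix();print(o["position"],np.degrees(np.arctan2(M[1,1],M[0,1])),o["joint_pos"],o["grip_width"])
print("err to oblong in tool units",M.T@(np.array([.4436,.1989,o["position"][2]])-o["position"])/.025)
c=optics.camera("side")
cv2.imwrite("pics/s3.png",cv2.resize(c["color"][100:215,230:370],(700,575),interpolation=cv2.INTER_CUBIC)[:,:,::-1])
E
```

```text
[0.44362956 0.19888002 0.16045792] 18.278374700137018 [-1.13293181  0.0735348   0.65046472  1.93995657 -0.04899348  1.14374529
 -0.14443737] 0.5111949836539593
err to oblong in tool units [ 1.12970830e-03 -8.72053475e-04  2.53030481e-07]
```

View pics/s3.png

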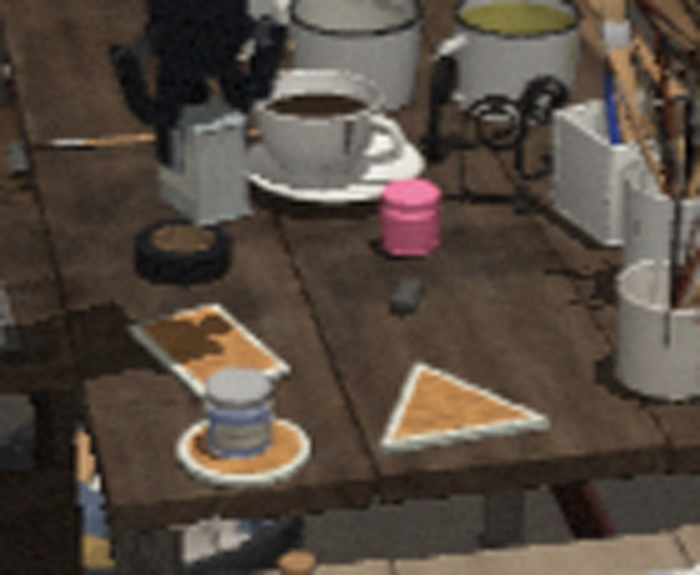

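Emit:
jog_arm(dr=[[0, 0, 0], [0, 0, 0], [0, 0, 0], [0, 0, 0], [0, 0, 0], [0, 0, 0], [0, 0, 0], [0, 0, 0], [0, 0, 0], [0, 0, 0]], translation=[[0, 0, 0.5], [0, 0, 0.8], [0, 0, 0.8], [0, 0, 0.8], [0, 0, 0.8], [0, 0, 0.5], [0, 0, 0.3], [0, 0, 0.1], [0, 0, 0.1], [0, 0, 0.06]], jaw=[0.35, 0.35, 0.35, 0.35, 0.35, 0.35, 0.35, 0.35, 0.35, 0.35])

```text
clock: 20.7
position: [0.4441, 0.1992, 0.0419]
ee_rot: [0.585, 0.811, 0.001, 0.0]
ft_force: [0.1, 0.2, -1.8]
grip_width: 0.514
grasp_force: 41.2
```

Emit:
jog_arm(dr=[[0, 0, 0], [0, 0, 0], [0, 0, 0]], translation=[[0, 0, 0.02], [0, 0, 0], [0, 0, 0]], jaw=[0.35, 0.35, 0.35])

```text
clock: 21.0
position: [0.4439, 0.1991, 0.0413]
ee_rot: [0.585, 0.811, 0.0, 0.0]
ft_force: [0.1, -0.3, -2.1]
grip_width: 0.51
grasp_force: 41.2
```

Emit:
jog_arm(dr=[[0, 0, 0], [0, 0, 0], [0, 0, 0]], translation=[[0, 0, 0.03], [0, 0, 0.02], [0, 0, 0]], jaw=[0.35, 0.35, 0.35])

```text
clock: 21.3
position: [0.4441, 0.1992, 0.041]
ee_rot: [0.585, 0.811, 0.0, -0.0]
ft_force: [-4.7, -3.0, 17.4]
grip_width: 0.512
grasp_force: 43.1
```

Emit:
jog_arm(dr=[[0, 0, 0], [0, 0, 0], [0, 0, 0], [0, 0, 0], [0, 0, 0], [0, 0, 0]], translation=[[0, 0, 0], [0, 0, 0], [0, 0, 0], [0, 0, 0], [0, 0, 0], [0, 0, 0]], jaw=[0.52, 0.56, 0.65, 0.8, 1, 1], squeeze=30)

```text
clock: 21.9
position: [0.4437, 0.199, 0.0398]
ee_rot: [0.585, 0.811, 0.0, -0.0]
ft_force: [-0.8, -0.1, 0.6]
grip_width: 1.001
grasp_force: 0.0
```

Emit:
jog_arm(dr=[[0, 0, 0], [0, 0, 0], [0, 0, 0], [0, 0, 0], [0, 0, 0], [0, 0, 0], [0, 0, 0], [0, 0, 0]], translation=[[0, 0, -0.3], [0, 0, -0.7], [0, 0, -0.9], [0, 0, -1], [0, 0, -1], [0, 0, -0.8], [0, 0, -0.5], [0, 0, 0]], jaw=[1, 1, 1, 1, 1, 1, 1, 1])

```text
clock: 22.7
position: [0.4445, 0.1994, 0.1714]
ee_rot: [0.585, 0.811, 0.001, 0.0]
ft_force: [0.6, 0.3, -0.2]
grip_width: 0.995
grasp_force: 0.0
```

Emit:
jog_arm(dr=[[0, 0, 0.915], [0, 0, 0.915], [0, 0, 0.915], [0, 0, 0.915], [0, 0, 0.915], [0, 0, 0], [0, 0, 0]], translation=[[0, 0, 0], [0, 0, 0], [0, 0, 0], [0, 0, 0], [0, 0, 0], [0, 0, 0], [0, 0, 0]], jaw=[1, 1, 1, 1, 1, 1, 1])

```text
clock: 23.4
position: [0.4434, 0.1988, 0.1691]
ee_rot: [0.705, 0.709, -0.001, 0.0]
ft_force: [-0.1, 0.3, -0.8]
grip_width: 0.997
grasp_force: 0.0
```

Emit:
jog_arm(dr=[[0, 0, 0], [0, 0, 0], [0, 0, 0], [0, 0, 0], [0, 0, 0], [0, 0, 0], [0, 0, 0], [0, 0, 0], [0, 0, 0]], translation=[[-0.7, 0, 0], [-0.9, 0, 0], [-0.9, 0, 0], [-0.9, 0, 0], [-0.9, 0, 0], [-0.9, 0, 0], [-0.7, 0, 0], [-0.4, 0, 0], [0, 0, 0]], jaw=[1, 1, 1, 1, 1, 1, 1, 1, 1])

```text
clock: 24.3
position: [0.4439, 0.0395, 0.1698]
ee_rot: [0.707, 0.707, 0.0, -0.0]
ft_force: [0.2, -0.2, -0.1]
grip_width: 0.998
grasp_force: 0.0
```

```bash
python3 - <<'E'
from workcell import manip, optics
import cv2,numpy as np,pickle
from scipy.spatial.transform import Rotation as R
o=manip.get_obs();M=R.from_quat(o["ee_rot"]).as_matrix();print(o["position"],np.degrees(np.arctan2(M[1,1],M[0,1])),o["joint_pos"])
print("err to jar in tool units",M.T@(np.array([.4426,.0421,o["position"][2]])-o["position"])/.025)
c=optics.camera("top");pickle.dump(c,open("top2.pkl","wb"))
cv2.imwrite("pics/t2.png",cv2.resize(c["color"][190:265,205:305],(800,600),interpolation=cv2.INTER_CUBIC)[:,:,::-1])
E
```

```text
[0.44393247 0.03946512 0.16975354] 0.0018770519156706639 [-1.01269654 -0.07806864  0.80621705  2.02649047  0.06023264  1.16979727
 -0.23150286]
err to jar in tool units [ 1.05396883e-01 -5.32955120e-02  9.68092240e-05]
```

View pics/t2.png

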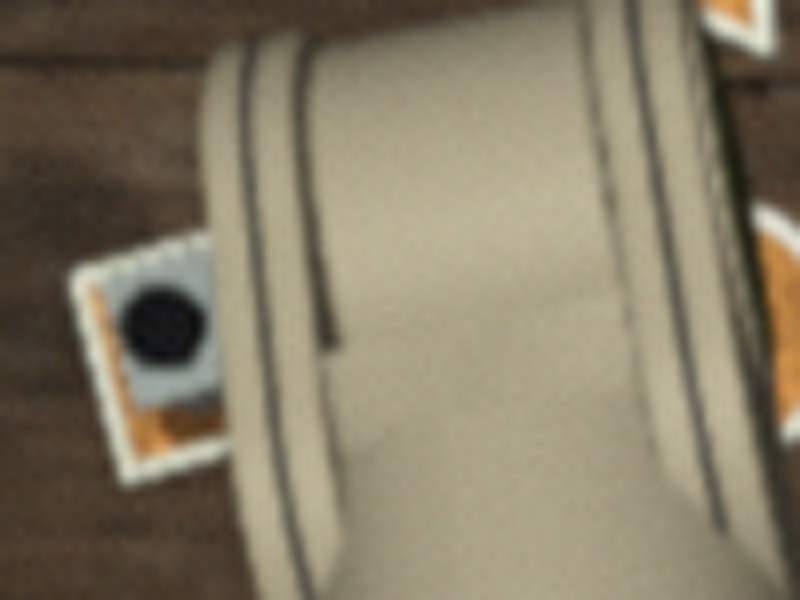

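The tin stands upright and looks aligned on the oblong trivet. The jar is next.

Emit:
jog_arm(dr=[[0, 0, 0], [0, 0, 0], [0, 0, 0], [0, 0, 0], [0, 0, 0], [0, 0, 0], [0, 0, 0], [0, 0, 0], [0, 0, 0], [0, 0, 0]], translation=[[0.105, -0.053, 0.5], [0, 0, 0.8], [0, 0, 0.9], [0, 0, 0.9], [0, 0, 0.9], [0, 0, 0.8], [0, 0, 0.6], [0, 0, 0.4], [0, 0, 0.27], [0, 0, 0]], jaw=[1, 1, 1, 1, 1, 1, 1, 1, 1, 1])

```text
clock: 25.35
position: [0.4424, 0.0442, 0.0173]
ee_rot: [0.706, 0.708, -0.001, -0.0]
ft_force: [0.1, -0.1, 0.7]
grip_width: 1.001
grasp_force: 0.0
```

Emit:
jog_arm(dr=[[0, 0, 0], [0, 0, 0], [0, 0, 0], [0, 0, 0], [0, 0, 0], [0, 0, 0], [0, 0, 0], [0, 0, 0]], translation=[[0, 0, 0], [0, 0, 0], [0, 0, 0], [0, 0, 0], [0, 0, 0], [0, 0, 0], [0, 0, 0], [0, 0, 0]], jaw=[0.75, 0.7, 0.65, 0.6, 0.55, 0.5, 0.45, 0.4], squeeze=30)

```text
clock: 26.15
position: [0.443, 0.0443, 0.0185]
ee_rot: [0.706, 0.708, 0.0, -0.0]
ft_force: [-2.5, -0.1, 7.1]
grip_width: 0.569
grasp_force: 30.0
```

Emit:
jog_arm(dr=[[0, 0, 0], [0, 0, 0], [0, 0, 0], [0, 0, 0], [0, 0, 0], [0, 0, 0], [0, 0, 0], [0, 0, 0]], translation=[[0, 0, -0.2], [0, 0, -0.5], [0, 0, -0.8], [0, 0, -0.8], [0, 0, -0.8], [0, 0, -0.6], [0, 0, -0.3], [0, 0, 0]], jaw=[0.4, 0.4, 0.4, 0.4, 0.4, 0.4, 0.4, 0.4])

```text
clock: 26.95
position: [0.4433, 0.0444, 0.1187]
ee_rot: [0.706, 0.708, 0.001, -0.0]
ft_force: [-0.4, -1.0, -0.8]
grip_width: 0.566
grasp_force: 31.3
```

Emit:
jog_arm(dr=[[0, 0, 0], [0, 0, 0], [0, 0, 0], [0, 0, 0], [0, 0, 0], [0, 0, 0], [0, 0, 0], [0, 0, 0], [0, 0, 0], [0, 0, 0]], translation=[[0.115, 0.5, 0], [0.115, 0.8, 0], [0.115, 0.9, 0], [0.115, 0.9, 0], [0.115, 0.9, 0], [0.115, 0.9, 0], [0.115, 0.9, 0], [0.115, 0.52, 0], [0, 0.2, 0], [0, 0, 0]], jaw=[0.4, 0.4, 0.4, 0.4, 0.4, 0.4, 0.4, 0.4, 0.4, 0.4])

```text
clock: 27.95
position: [0.6055, 0.067, 0.117]
ee_rot: [0.706, 0.708, -0.001, -0.0]
ft_force: [-1.1, 0.3, -0.7]
grip_width: 0.567
grasp_force: 31.4
```

Emit:
jog_arm(dr=[[0, 0, 0], [0, 0, 0], [0, 0, 0], [0, 0, 0], [0, 0, 0], [0, 0, 0], [0, 0, 0]], translation=[[0, 0, 0], [0, 0, 0.5], [0, 0, 0.8], [0, 0, 0.8], [0, 0, 0.7], [0, 0, 0.3], [0, 0, 0]], jaw=[0.4, 0.4, 0.4, 0.4, 0.4, 0.4, 0.4])

```text
clock: 28.65
position: [0.6049, 0.0674, 0.0394]
ee_rot: [0.706, 0.708, -0.001, -0.0]
ft_force: [-0.4, -0.8, -0.8]
grip_width: 0.567
grasp_force: 31.4
```

Emit:
jog_arm(dr=[[0, 0, 0], [0, 0, 0], [0, 0, 0], [0, 0, 0], [0, 0, 0], [0, 0, 0]], translation=[[0, 0.04, 0.4], [0, 0, 0.2], [0, 0, 0.15], [0, 0, 0.07], [0, 0, 0], [0, 0, 0]], jaw=[0.4, 0.4, 0.4, 0.4, 0.4, 0.4])

```text
clock: 29.25
position: [0.6069, 0.0676, 0.0203]
ee_rot: [0.706, 0.708, 0.0, 0.0]
ft_force: [1.0, -0.1, 0.5]
grip_width: 0.566
grasp_force: 31.4
```

Emit:
jog_arm(dr=[[0, 0, 0], [0, 0, 0], [0, 0, 0], [0, 0, 0]], translation=[[0, 0, 0.04], [0, 0, 0.03], [0, 0, 0], [0, 0, 0]], jaw=[0.4, 0.4, 0.4, 0.4])

```text
clock: 29.65
position: [0.6069, 0.0676, 0.0186]
ee_rot: [0.706, 0.708, 0.0, 0.0]
ft_force: [-1.4, 0.2, 3.7]
grip_width: 0.564
grasp_force: 31.8
```

Emit:
jog_arm(dr=[[0, 0, 0], [0, 0, 0], [0, 0, 0], [0, 0, 0], [0, 0, 0], [0, 0, 0]], translation=[[0, 0, 0], [0, 0, 0], [0, 0, 0], [0, 0, 0], [0, 0, 0], [0, 0, 0]], jaw=[0.58, 0.62, 0.7, 0.85, 1, 1])

```text
clock: 30.25
position: [0.6068, 0.0676, 0.0183]
ee_rot: [0.706, 0.708, 0.0, -0.0]
ft_force: [0.3, 0.1, 0.3]
grip_width: 1.003
grasp_force: 0.0
```

Emit:
jog_arm(dr=[[0, 0, 0], [0, 0, 0], [0, 0, 0], [0, 0, 0], [0, 0, 0], [0, 0, 0], [0, 0, 0], [0, 0, 0], [0, 0, 0]], translation=[[0, 0, -0.3], [0, 0, -0.6], [0, 0, -0.9], [0, 0, -1], [0, 0, -1], [0, 0, -1], [0, 0, -1], [0, 0, -0.7], [0, 0, -0.3]], jaw=[1, 1, 1, 1, 1, 1, 1, 1, 1])

```text
clock: 31.15
position: [0.6077, 0.0673, 0.1914]
ee_rot: [0.706, 0.708, 0.002, 0.001]
ft_force: [0.0, -0.1, 0.5]
grip_width: 1.003
grasp_force: 0.0
```

Emit:
jog_arm(dr=[[0, 0, 0], [0, 0, 0], [0, 0, 0], [0, 0, 0], [0, 0, 0], [0, 0, 0], [0, 0, 0], [0, 0, 0], [0, 0, 0], [0, 0, 0]], translation=[[-0.849, -0.33, 0], [-0.849, -0.33, 0], [-0.849, -0.33, 0], [-0.849, -0.33, 0], [-0.849, -0.33, 0], [-0.849, -0.33, 0], [-0.849, -0.33, 0], [-0.849, -0.33, 0], [-0.849, -0.33, 0], [-0.849, -0.33, 0]], jaw=[1, 1, 1, 1, 1, 1, 1, 1, 1, 1])

```text
clock: 32.15
position: [0.5234, -0.1471, 0.188]
ee_rot: [0.707, 0.708, 0.0, -0.0]
ft_force: [0.6, 0.4, -0.3]
grip_width: 0.998
grasp_force: 0.0
```

Emit:
jog_arm(dr=[[0, 0, 0], [0, 0, 0], [0, 0, 0], [0, 0, 0], [0, 0, 0], [0, 0, 0], [0, 0, 0], [0, 0, 0], [0, 0, 0], [0, 0, 0]], translation=[[-0.849, -0.33, 0], [-0.849, -0.33, 0], [-0.849, -0.33, 0], [-0.849, -0.33, 0], [-0.849, -0.33, 0], [-0.849, -0.33, 0], [-0.849, -0.33, 0], [-0.849, -0.33, 0], [-0.849, -0.33, 0], [-0.849, -0.33, 0]], jaw=[1, 1, 1, 1, 1, 1, 1, 1, 1, 1])

```text
clock: 33.15
position: [0.4411, -0.359, 0.188]
ee_rot: [0.707, 0.708, 0.0, -0.0]
ft_force: [-1.0, -0.5, -0.7]
grip_width: 0.999
grasp_force: 0.0
```

Emit:
jog_arm(dr=[[0, 0, 0], [0, 0, 0], [0, 0, 0]], translation=[[0, 0, 0], [0, 0, 0], [0, 0, 0]], jaw=[1, 1, 1])

```text
clock: 33.45
position: [0.4429, -0.3568, 0.188]
ee_rot: [0.706, 0.708, 0.0, -0.0]
ft_force: [0.2, 0.3, 0.2]
grip_width: 0.999
grasp_force: 0.0
```

```bash
python3 - <<'E'
from workcell import manip, optics
import cv2,numpy as np,pickle
from scipy.spatial.transform import Rotation as R
from h import *
o=manip.get_obs();M=R.from_quat(o["ee_rot"]).as_matrix();print(o["position"],np.degrees(np.arctan2(M[1,1],M[0,1])),o["joint_pos"])
print("err to bottle in tool units",M.T@(np.array([.4416,-.357,o["position"][2]])-o["position"])/.025)
c=optics.camera("top");pickle.dump(c,open("top3.pkl","wb"))
cv2.imwrite("pics/t3.png",cv2.resize(c["color"][145:265,205:325],(600,600),interpolation=cv2.INTER_CUBIC)[:,:,::-1])
E
```

```text
[ 0.44294706 -0.35680665  0.18804175] 0.19309887083036112 [-0.21518573  0.35092559  1.00251991  1.713343   -0.31091107  1.24934385
  0.86316766]
err to bottle in tool units [-7.55220945e-03 -5.39081072e-02 -3.73940853e-06]
```

View pics/t3.png

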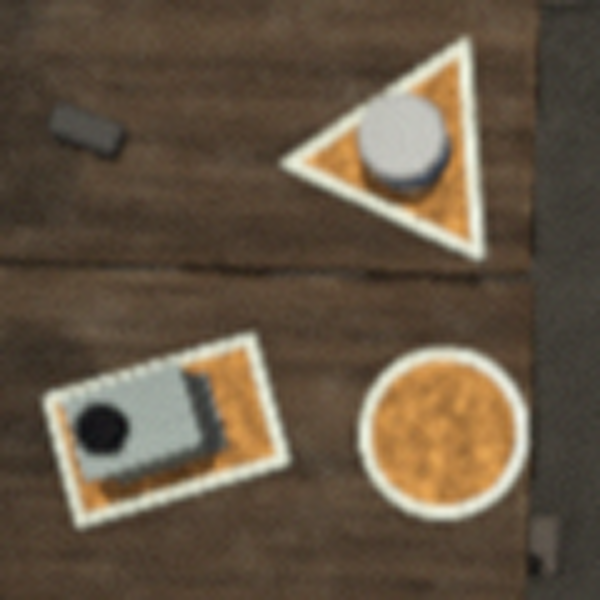

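```bash
python3 - <<'E'
from h import *
c=pickle.load(open("top3.pkl","rb"))
a=lambda p:np.array(p)/5-.4+[205,145]
q=ray(c,a([(62,400),(182,366),(206,445),(85,480)]),.086);print("tin",q.round(4).tolist(),q.mean(0),[np.linalg.norm(q[i]-q[i-1]).round(4) for i in range(4)])
print("cap",ray(c,a((101,428)),.102))
box=(270,155,302,190);im=crop(c,*box);sat=im.max(2)-im.min(2)
b=blobs((im.min(2)>115)&(sat<40),*box[:2])
for k in b[:2]:
    w=ray(c,k,.060).astype(np.float32);print("jar",cv2.minEnclosingCircle(w))
print(ray(c,a((403,138)),.060))
box=(205,205,270,260);im=crop(c,*box);sat=im.max(2)-im.min(2)
m=((im.min(2)>115)&(im[:,:,0]<im[:,:,2]+12)&(im.max(2)<195))|(im.max(2)<55)
k=[x for x in blobs(cv2.morphologyEx(m.astype(np.uint8),cv2.MORPH_OPEN,np.ones((15,15))),*box[:2],n=2)]
for x in k: print(cv2.minAreaRect(ray(c,x,.086).astype(np.float32)))
box=(272,208,315,254);im=crop(c,*box);w=ray(c,blobs(im.min(2)>165,*box[:2])[0],.008).astype(np.float32);M=cv2.moments(w);print("round",M["m10"]/M["m00"],M["m01"]/M["m00"])
E
```

```text
tin [[0.4544, 0.2376], [0.4743, 0.1746], [0.4329, 0.1595], [0.4125, 0.2227]] [0.44351055 0.19861675] [np.float64(0.0444), np.float64(0.0661), np.float64(0.0441), np.float64(0.0664)]
cap [[0.43960423 0.21183398]]
jar ((0.6041312217712402, 0.05204068124294281), 0.05674885958433151)
jar ((0.5699599981307983, 0.07883947342634201), 0.03090999275445938)
[[0.60534354 0.06491027]]
((0.4450109004974365, 0.19935616850852966), (0.048182856291532516, 0.06426642090082169), 19.851823806762695)
((0.43956050276756287, 0.21536865830421448), (0.02314779907464981, 0.025143668055534363), 1.721221923828125)
round 0.4462471952799196 0.04076103093772802
```

The tin measures (.4435,.1986) and the jar (.6053,.0649), both within 1 mm of the middle of their trivets. Now the bottle.

Emit:
jog_arm(dr=[[0, 0, 0], [0, 0, 0], [0, 0, 0], [0, 0, 0], [0, 0, 0], [0, 0, 0], [0, 0, 0], [0, 0, 0], [0, 0, 0], [0, 0, 0]], translation=[[0, -0.054, 0], [0, 0, 0.5], [0, 0, 0.8], [0, 0, 0.9], [0, 0, 0.9], [0, 0, 0.8], [0, 0, 0.6], [0, 0, 0.4], [0, 0, 0.3], [0, 0, 0]], jaw=[1, 1, 1, 1, 1, 1, 1, 1, 1, 1])

```text
clock: 34.5
position: [0.4414, -0.3572, 0.0576]
ee_rot: [0.706, 0.708, -0.0, -0.0]
ft_force: [0.6, -0.5, 0.3]
grip_width: 1.001
grasp_force: 0.0
```

Emit:
jog_arm(dr=[[0, 0, 0], [0, 0, 0], [0, 0, 0], [0, 0, 0]], translation=[[0, 0, 0.1], [0, 0, 0.1], [0, 0, 0], [0, 0, 0]], jaw=[1, 1, 1, 1])

```text
clock: 34.9
position: [0.4417, -0.3575, 0.0535]
ee_rot: [0.706, 0.708, 0.0, 0.0]
ft_force: [-0.2, 0.5, 1.1]
grip_width: 0.999
grasp_force: 0.0
```

Emit:
jog_arm(dr=[[0, 0, 0], [0, 0, 0], [0, 0, 0], [0, 0, 0], [0, 0, 0], [0, 0, 0], [0, 0, 0], [0, 0, 0]], translation=[[0, 0, 0.06], [0, 0, 0], [0, 0, 0], [0, 0, 0], [0, 0, 0], [0, 0, 0], [0, 0, 0], [0, 0, 0]], jaw=[1, 0.85, 0.8, 0.75, 0.7, 0.65, 0.6, 0.6], squeeze=45)

```text
clock: 35.7
position: [0.4414, -0.3576, 0.0522]
ee_rot: [0.706, 0.708, 0.0, -0.0]
ft_force: [-1.9, 1.0, 6.3]
grip_width: 0.704
grasp_force: 47.0
```

Emit:
jog_arm(dr=[[0, 0, 0], [0, 0, 0], [0, 0, 0], [0, 0, 0]], translation=[[0, 0, -0.2], [0, 0, -0.4], [0, 0, -0.2], [0, 0, 0]], jaw=[0.6, 0.6, 0.6, 0.6])

```text
clock: 36.1
position: [0.4422, -0.3577, 0.0728]
ee_rot: [0.706, 0.708, 0.0, 0.001]
ft_force: [1.0, -0.3, -2.9]
grip_width: 0.705
grasp_force: 49.5
```

```bash
python3 - <<'E'
from workcell import optics
import cv2
c=optics.camera("side")
cv2.imwrite("pics/s4.png",cv2.resize(c["color"][170:290,240:360],(480,480),interpolation=cv2.INTER_CUBIC)[:,:,::-1])
E
```

```text
(no output)
```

View pics/s4.png

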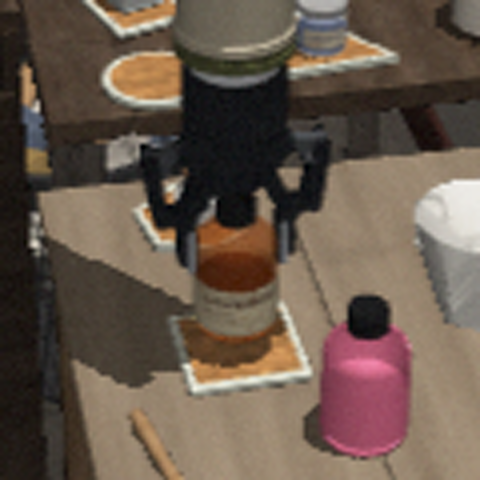

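Emit:
jog_arm(dr=[[0, 0, 0], [0, 0, 0], [0, 0, 0], [0, 0, 0], [0, 0, 0], [0, 0, 0], [0, 0, 0]], translation=[[0, 0, -0.3], [0, 0, -0.6], [0, 0, -0.8], [0, 0, -0.8], [0, 0, -0.6], [0, 0, -0.4], [0, 0, 0]], jaw=[0.6, 0.6, 0.6, 0.6, 0.6, 0.6, 0.6])

```text
clock: 36.85
position: [0.4422, -0.3578, 0.1606]
ee_rot: [0.706, 0.708, 0.0, 0.001]
ft_force: [1.1, -0.1, -2.7]
grip_width: 0.704
grasp_force: 49.6
```

Emit:
jog_arm(dr=[[0, 0, 0], [0, 0, 0], [0, 0, 0], [0, 0, 0], [0, 0, 0], [0, 0, 0], [0, 0, 0], [0, 0, 0], [0, 0, 0], [0, 0, 0]], translation=[[0.3, 0, 0], [0.5, 0, 0], [0.7, 0, 0], [0.8, 0, 0], [0.8, 0, 0], [0.8, 0, 0], [0.8, 0, 0], [0.8, 0, 0], [0.8, 0, 0], [0.8, 0, 0]], jaw=[0.6, 0.6, 0.6, 0.6, 0.6, 0.6, 0.6, 0.6, 0.6, 0.6])

```text
clock: 37.85
position: [0.4404, -0.1783, 0.1584]
ee_rot: [0.706, 0.708, -0.0, -0.001]
ft_force: [-0.1, -0.2, -2.5]
grip_width: 0.705
grasp_force: 49.5
```

Emit:
jog_arm(dr=[[0, 0, 0], [0, 0, 0], [0, 0, 0], [0, 0, 0], [0, 0, 0], [0, 0, 0], [0, 0, 0], [0, 0, 0], [0, 0, 0], [0, 0, 0]], translation=[[0.8, 0, 0], [0.8, 0, 0], [0.8, 0, 0], [0.8, 0.16, 0], [0.8, 0, 0], [0.8, 0, 0], [0.8, 0, 0], [0.8, 0, 0], [0.8, 0, 0], [0.8, 0, 0]], jaw=[0.6, 0.6, 0.6, 0.6, 0.6, 0.6, 0.6, 0.6, 0.6, 0.6])

```text
clock: 38.85
position: [0.4436, 0.0212, 0.1584]
ee_rot: [0.706, 0.708, -0.001, -0.0]
ft_force: [0.1, 0.2, -2.6]
grip_width: 0.704
grasp_force: 49.5
```

Emit:
jog_arm(dr=[[0, 0, 0], [0, 0, 0], [0, 0, 0], [0, 0, 0], [0, 0, 0]], translation=[[0.5, 0, 0], [0.3, 0, 0], [0.04, 0, 0], [0, 0, 0], [0, 0, 0]], jaw=[0.6, 0.6, 0.6, 0.6, 0.6])

```text
clock: 39.35
position: [0.4445, 0.0403, 0.1593]
ee_rot: [0.707, 0.708, -0.0, -0.0]
ft_force: [0.6, -0.2, -2.8]
grip_width: 0.706
grasp_force: 49.5
```

Emit:
jog_arm(dr=[[0, 0, 0], [0, 0, 0], [0, 0, 0], [0, 0, 0], [0, 0, 0], [0, 0, 0], [0, 0, 0], [0, 0, 0], [0, 0, 0]], translation=[[0, 0.07, 0.3], [0, 0, 0.6], [0, 0, 0.8], [0, 0, 0.8], [0, 0, 0.7], [0, 0, 0.5], [0, 0, 0.3], [0, 0, 0.1], [0, 0, 0]], jaw=[0.6, 0.6, 0.6, 0.6, 0.6, 0.6, 0.6, 0.6, 0.6])

```text
clock: 40.25
position: [0.4464, 0.041, 0.0569]
ee_rot: [0.706, 0.708, -0.0, 0.0]
ft_force: [-0.4, 0.3, -2.3]
grip_width: 0.698
grasp_force: 49.5
```

Emit:
jog_arm(dr=[[0, 0, 0], [0, 0, 0], [0, 0, 0]], translation=[[0, 0, 0.06], [0, 0, 0], [0, 0, 0]], jaw=[0.6, 0.6, 0.6])

```text
clock: 40.55
position: [0.4465, 0.0412, 0.0556]
ee_rot: [0.706, 0.708, 0.0, 0.0]
ft_force: [0.6, -1.0, -3.0]
grip_width: 0.703
grasp_force: 49.5
```

Emit:
jog_arm(dr=[[0, 0, 0], [0, 0, 0], [0, 0, 0], [0, 0, 0]], translation=[[0, 0, 0.07], [0, 0, 0.05], [0, 0, 0], [0, 0, 0]], jaw=[0.6, 0.6, 0.6, 0.6])

```text
clock: 40.95
position: [0.4462, 0.0411, 0.0523]
ee_rot: [0.706, 0.708, -0.0, -0.0]
ft_force: [0.7, 0.6, -2.0]
grip_width: 0.704
grasp_force: 49.6
```

Emit:
jog_arm(dr=[[0, 0, 0], [0, 0, 0], [0, 0, 0]], translation=[[0, 0, 0.03], [0, 0, 0], [0, 0, 0]], jaw=[0.6, 0.6, 0.6])

```text
clock: 41.25
position: [0.4463, 0.0412, 0.0522]
ee_rot: [0.706, 0.708, 0.0, -0.0]
ft_force: [-5.0, -0.3, 11.5]
grip_width: 0.706
grasp_force: 51.4
```

Emit:
jog_arm(dr=[[0, 0, 0], [0, 0, 0], [0, 0, 0], [0, 0, 0], [0, 0, 0], [0, 0, 0]], translation=[[0, 0, 0], [0, 0, 0], [0, 0, 0], [0, 0, 0], [0, 0, 0], [0, 0, 0]], jaw=[0.72, 0.76, 0.85, 1, 1, 1], squeeze=30)

```text
clock: 41.85
position: [0.4463, 0.0411, 0.0515]
ee_rot: [0.706, 0.708, 0.0, -0.0]
ft_force: [-0.6, 0.5, -0.2]
grip_width: 1.004
grasp_force: 0.0
```

Emit:
jog_arm(dr=[[0, 0, 0], [0, 0, 0], [0, 0, 0], [0, 0, 0], [0, 0, 0], [0, 0, 0], [0, 0, 0], [0, 0, 0]], translation=[[0, 0, -0.3], [0, 0, -0.6], [0, 0, -0.9], [0, 0, -0.9], [0, 0, -0.9], [0, 0, -0.8], [0, 0, -0.4], [0, 0, 0]], jaw=[1, 1, 1, 1, 1, 1, 1, 1])

```text
clock: 42.65
position: [0.447, 0.0413, 0.1727]
ee_rot: [0.706, 0.708, 0.001, 0.0]
ft_force: [0.6, 0.1, -0.2]
grip_width: 0.998
grasp_force: 0.0
```

Emit:
jog_arm(dr=[[0, 0, 0], [0, 0, 0], [0, 0, 0], [0, 0, 0], [0, 0, 0], [0, 0, 0], [0, 0, 0], [0, 0, 0], [0, 0, 0], [0, 0, 0]], translation=[[-0.5, -0.1, 0], [-0.9, 0, 0], [-1, 0, 0], [-1, 0, 0], [-1, 0, 0], [-1, 0, 0], [-1, 0, 0], [-1, 0, 0], [-1, 0, 0], [-0.8, 0, 0]], jaw=[1, 1, 1, 1, 1, 1, 1, 1, 1, 1])

```text
clock: 43.65
position: [0.4429, -0.1911, 0.1706]
ee_rot: [0.707, 0.708, -0.001, -0.0]
ft_force: [-0.4, 0.0, 0.4]
grip_width: 1.001
grasp_force: 0.0
```

Emit:
jog_arm(dr=[[0, 0, 0], [0, 0, 0], [0, 0, 0]], translation=[[0, 0, 0], [0, 0, 0], [0, 0, 0]], jaw=[1, 1, 1])

```text
clock: 43.95
position: [0.4439, -0.1883, 0.171]
ee_rot: [0.706, 0.708, -0.0, -0.0]
ft_force: [-0.4, 0.5, 0.2]
grip_width: 1.0
grasp_force: 0.0
```

```bash
python3 - <<'E'
from workcell import manip, optics
from h import *
c=optics.camera("top");pickle.dump(c,open("top4.pkl","wb"))
A=c["color"][170:260,270:460];cv2.imwrite("pics/t4.png",cv2.resize(A,(760,360),interpolation=cv2.INTER_CUBIC)[:,:,::-1])
box=(280,212,312,250);im=crop(c,*box)
for k in blobs(im.max(2)<60,*box[:2],n=2): print(cv2.minEnclosingCircle(ray(c,k,.119).astype(np.float32)))
c1=pickle.load(open("top1.pkl","rb"));k=796/270
print("cork at hex",ray(c1,np.array((518,277))/k+[199.7,139.7],.054),"pot ctr",ray(c1,np.array((517,279))/k+[199.7,139.7],.03))
# square
box=(414,212,460,258);im=crop(c,*box)
for w in blobs(im.min(2)>195,*box[:2],n=1): 
    w=ray(c,w,.008).astype(np.float32); print("square",cv2.minAreaRect(w))
print(manip.get_obs()["position"])
E
```

```text
((0.4466313421726227, 0.03743473067879677), 0.015387057326734066)
((0.42723309993743896, 0.010129066184163094), 0.00836904626339674)
cork at hex [[ 0.44416081 -0.18623846]] pot ctr [[ 0.4431537  -0.18793894]]
square ((0.4744183421134949, -0.4055115282535553), (0.0338590107858181, 0.010639986023306847), 18.251296997070312)
[ 0.44415929 -0.18810254  0.17112519]
```

View pics/t4.png

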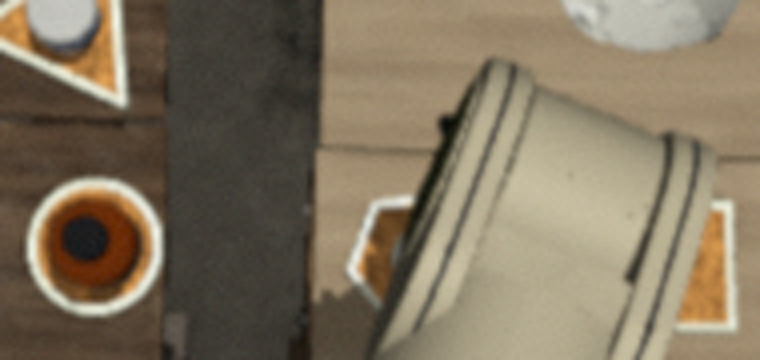

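```bash
python3 - <<'E'
from h import *
c=pickle.load(open("top4.pkl","rb"))
u=lambda p:np.array(p)/4-.375+[270,170]
l=ray(c,u((48,245)),.078)[0];r=ray(c,u((141,247)),.012)[0];print(l,r,"y centre",(l[1]-.032),(r[1]+.032))
print("camera",-c["R"].T@c["t"])
X=np.array([.4462,.0408]);
for z in (.119,.104): print(proj(c,[*X,z]),proj(c,[X[0],.038,z]))
print("cap px",u((86,239)))
E
```

```text
[0.44317959 0.06573918] [0.44617891 0.00768397] y centre 0.03373918356088777 0.03968397363425273
camera [ 0.40221599 -0.06322675  1.1851102 ]
[289.53401826 229.33779718] [290.62230427 229.37038016]
[290.08538673 229.59289561] [291.15871665 229.62504485]
cap px [291.125 229.375]
```

The bottle stands on the round trivet, about 2–3 mm from the middle. The pot goes to the square next.

Emit:
jog_arm(dr=[[0, 0, 0], [0, 0, 0], [0, 0, 0], [0, 0, 0], [0, 0, 0], [0, 0, 0], [0, 0, 0], [0, 0, 0], [0, 0, 0], [0, 0, 0]], translation=[[0, 0, 0.5], [0, 0, 0.9], [0, 0, 0.9], [0, 0, 0.9], [0, 0, 0.9], [0, 0, 0.8], [0, 0, 0.7], [0, 0, 0.4], [0, 0, 0.2], [0, 0, 0]], jaw=[1, 1, 1, 1, 1, 1, 1, 1, 1, 1])

```text
clock: 45.0
position: [0.4441, -0.1888, 0.0161]
ee_rot: [0.706, 0.708, -0.0, -0.0]
ft_force: [-0.2, 0.3, 0.1]
grip_width: 1.001
grasp_force: 0.0
```

Emit:
jog_arm(dr=[[0, 0, 0], [0, 0, 0], [0, 0, 0]], translation=[[0, 0, 0.1], [0, 0, 0.05], [0, 0, 0]], jaw=[1, 1, 1])

```text
clock: 45.3
position: [0.4447, -0.1888, 0.013]
ee_rot: [0.706, 0.708, 0.0, 0.0]
ft_force: [-1.0, 0.3, -0.8]
grip_width: 0.997
grasp_force: 0.0
```

Emit:
jog_arm(dr=[[0, 0, 0], [0, 0, 0], [0, 0, 0], [0, 0, 0], [0, 0, 0], [0, 0, 0], [0, 0, 0], [0, 0, 0], [0, 0, 0], [0, 0, 0]], translation=[[0, 0, 0.04], [0, 0, 0], [0, 0, 0], [0, 0, 0], [0, 0, 0], [0, 0, 0], [0, 0, 0], [0, 0, 0], [0, 0, 0], [0, 0, 0]], jaw=[1, 0.7, 0.6, 0.5, 0.45, 0.4, 0.35, 0.3, 0.3, 0.3], squeeze=30)

```text
clock: 46.3
position: [0.4444, -0.1888, 0.012]
ee_rot: [0.706, 0.708, 0.0, -0.0]
ft_force: [-1.9, 1.6, 5.3]
grip_width: 0.459
grasp_force: 29.6
```

Emit:
jog_arm(dr=[[0, 0, 0], [0, 0, 0], [0, 0, 0], [0, 0, 0], [0, 0, 0], [0, 0, 0], [0, 0, 0]], translation=[[0, 0, -0.2], [0, 0, -0.5], [0, 0, -0.8], [0, 0, -0.9], [0, 0, -0.7], [0, 0, -0.4], [0, 0, 0]], jaw=[0.3, 0.3, 0.3, 0.3, 0.3, 0.3, 0.3])

```text
clock: 47.0
position: [0.4452, -0.1889, 0.1006]
ee_rot: [0.706, 0.708, 0.001, 0.001]
ft_force: [0.3, -0.1, -0.8]
grip_width: 0.461
grasp_force: 30.6
```

Emit:
jog_arm(dr=[[0, 0, 0], [0, 0, 0], [0, 0, 0], [0, 0, 0], [0, 0, 0], [0, 0, 0], [0, 0, 0], [0, 0, 0], [0, 0, 0], [0, 0, 0]], translation=[[-0.4, 0, 0], [-0.8, 0, 0], [-0.9, 0, 0], [-0.9, 0, 0], [-0.9, 0, 0], [-0.9, 0, 0], [-0.9, 0, 0], [-0.7, 0, 0], [-0.4, 0, 0], [-0.2, 0, 0]], jaw=[0.3, 0.3, 0.3, 0.3, 0.3, 0.3, 0.3, 0.3, 0.3, 0.3])

```text
clock: 48.0
position: [0.4443, -0.3645, 0.0986]
ee_rot: [0.706, 0.708, -0.0, -0.001]
ft_force: [0.4, 0.6, -1.7]
grip_width: 0.466
grasp_force: 30.5
```

Emit:
jog_arm(dr=[[0, 0, 0], [0, 0, 0], [0, 0, 0], [0, 0, 0], [0, 0, 0], [0, 0, 0], [0, 0, 0]], translation=[[0, 0, 0], [0, 0, 0.4], [0, 0, 0.7], [0, 0, 0.8], [0, 0, 0.6], [0, 0, 0.3], [0, 0, 0]], jaw=[0.3, 0.3, 0.3, 0.3, 0.3, 0.3, 0.3])

```text
clock: 48.7
position: [0.4443, -0.3633, 0.0279]
ee_rot: [0.706, 0.708, -0.0, -0.001]
ft_force: [-0.2, 0.0, -0.9]
grip_width: 0.464
grasp_force: 30.5
```

Emit:
jog_arm(dr=[[0, 0, 0], [0, 0, 0], [0, 0, 0], [0, 0, 0], [0, 0, 0], [0, 0, 0]], translation=[[-0.05, 0.03, 0.3], [0, 0, 0.2], [0, 0, 0.1], [0, 0, 0.04], [0, 0, 0], [0, 0, 0]], jaw=[0.3, 0.3, 0.3, 0.3, 0.3, 0.3])

```text
clock: 49.3
position: [0.4458, -0.3652, 0.0135]
ee_rot: [0.706, 0.708, 0.0, 0.0]
ft_force: [-0.2, 0.9, -2.0]
grip_width: 0.466
grasp_force: 30.5
```

Emit:
jog_arm(dr=[[0, 0, 0], [0, 0, 0], [0, 0, 0], [0, 0, 0]], translation=[[0, 0, 0.05], [0, 0, 0.03], [0, 0, 0], [0, 0, 0]], jaw=[0.3, 0.3, 0.3, 0.3])

```text
clock: 49.7
position: [0.4459, -0.3652, 0.0121]
ee_rot: [0.706, 0.708, 0.0, 0.0]
ft_force: [-3.0, 2.4, 10.0]
grip_width: 0.463
grasp_force: 31.4
```

Contact with the trivet. I'll release, lift, then move back to the left so the cameras have a clear view.

Emit:
jog_arm(dr=[[0, 0, 0], [0, 0, 0], [0, 0, 0], [0, 0, 0], [0, 0, 0], [0, 0, 0]], translation=[[0, 0, 0], [0, 0, 0], [0, 0, 0], [0, 0, 0], [0, 0, 0], [0, 0, 0]], jaw=[0.48, 0.52, 0.65, 0.8, 1, 1])

```text
clock: 50.3
position: [0.4456, -0.3651, 0.0112]
ee_rot: [0.706, 0.708, -0.0, -0.0]
ft_force: [0.3, 0.1, -0.7]
grip_width: 1.002
grasp_force: 0.0
```

Emit:
jog_arm(dr=[[0, 0, 0], [0, 0, 0], [0, 0, 0], [0, 0, 0], [0, 0, 0], [0, 0, 0], [0, 0, 0], [0, 0, 0], [0, 0, 0], [0, 0, 0]], translation=[[0, 0, -0.3], [0, 0, -0.6], [0, 0, -0.9], [0, 0, -1], [0, 0, -1], [0, 0, -1], [0, 0, -1], [0, 0, -1], [0, 0, -0.7], [0, 0, -0.3]], jaw=[1, 1, 1, 1, 1, 1, 1, 1, 1, 1])

```text
clock: 51.3
position: [0.4459, -0.3659, 0.209]
ee_rot: [0.706, 0.708, 0.001, 0.001]
ft_force: [-0.2, 0.7, -0.8]
grip_width: 0.998
grasp_force: 0.0
```

Emit:
jog_arm(dr=[[0, 0, 0], [0, 0, 0], [0, 0, 0], [0, 0, 0], [0, 0, 0], [0, 0, 0], [0, 0, 0], [0, 0, 0], [0, 0, 0], [0, 0, 0]], translation=[[0.5, 0, 0], [0.9, 0, 0], [0.9, 0, 0], [0.9, 0, 0], [0.9, 0, 0], [0.9, 0, 0], [0.9, 0, 0], [0.9, 0, 0], [0.5, 0, 0], [0, 0, 0]], jaw=[1, 1, 1, 1, 1, 1, 1, 1, 1, 1])

```text
clock: 52.3
position: [0.4451, -0.1809, 0.2062]
ee_rot: [0.705, 0.709, 0.001, -0.001]
ft_force: [0.3, -1.4, 0.4]
grip_width: 0.998
grasp_force: 0.0
```

Emit:
jog_arm(dr=[[0, 0, 0], [0, 0, 0], [0, 0, 0]], translation=[[0, 0, 0], [0, 0, 0], [0, 0, 0]], jaw=[1, 1, 1])

```text
clock: 52.6
position: [0.4449, -0.1836, 0.2063]
ee_rot: [0.707, 0.708, -0.0, 0.0]
ft_force: [-0.3, -0.5, 0.3]
grip_width: 0.999
grasp_force: 0.0
```

```bash
python3 - <<'E'
from workcell import manip, optics
from h import *
c=optics.camera("top");s=optics.camera("side");pickle.dump(c,open("top5.pkl","wb"))
r=lambda im:cv2.resize(im,(400,300),interpolation=cv2.INTER_CUBIC)[:,:,::-1]
im=np.vstack([np.hstack([r(c["color"][145:265,205:365]),r(c["color"][180:270,370:490])]),np.hstack([r(s["color"][145:265,240:400]),r(s["color"][200:290,250:370])])])
cv2.imwrite("pics/f.png",im); print(manip.get_obs()["position"],manip.get_obs()["joint_velocities"])
E
```

```text
[ 0.44494009 -0.1833235   0.20621152] [-0.0031969  -0.00536627 -0.00466465  0.00154793 -0.00077822 -0.00033799
 -0.00368325]
```

View pics/f.png

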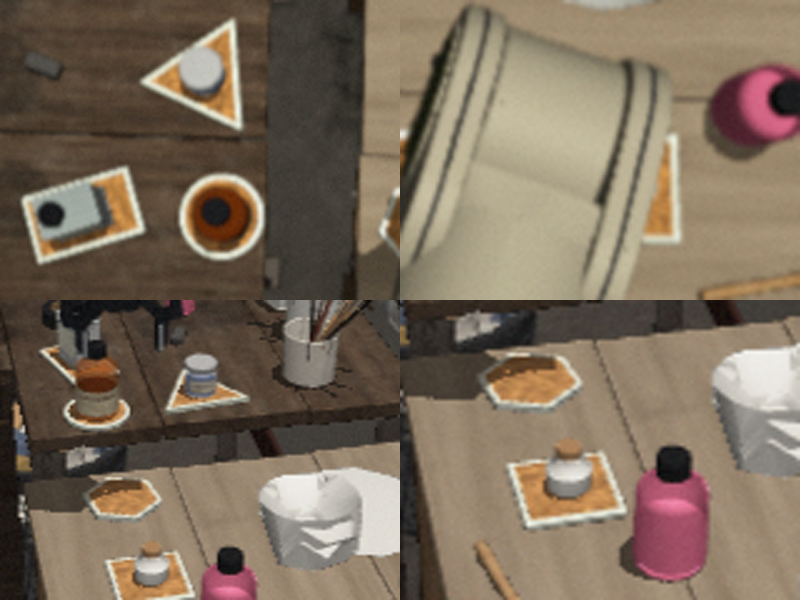

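All four containers stand upright on their own trivets: tin on the oblong, jar on the triangle, bottle on the round, pot on the square. The hexagon is empty, so I'll hand in.

```bash
python3 -c "
from workcell import manip
print(manip.hand_in())"
```

```text
the job is handed in; nothing more can be done
None
```

I handed the job in at about 53 s of robot time: all four containers stand upright on their own trivets, with the tin and jar within about 1 mm of the middle, the bottle 2–3 mm off it, and the pot judged central by eye only.

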